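# Take the bench pile apart and put each thing in its place

### The arm

A 7-joint arm with a two-finger parallel gripper is mounted at the origin on a cart in front of the work surface, level with it; the furniture and walls round the work are solid. World frame = base frame: x ahead of the robot, y to its left, z up, the work surface at z = 0. Lengths are in m, angles in rad, forces in N, time in s.
With the tool pointing down it reaches from about 0.35 to 0.9 m from the base axis. Payload 19.9 kg.
Tool frame: the origin (TCP) lies between the finger pads; the fingertips stand 14 mm ahead of it and the grasp point (between the pads) lies 5 mm behind it; z points along the fingers, y is the line along which they close (so a half turn about z gives the same grasp; the last joint's range is limited). The gripper opens to 85 mm and grips with 20 to 120 N. Pads are 22 mm wide; open, the fingers measure 114 mm over their backs; the gripper's body (76 mm by 85 mm) begins 54 mm behind the grasp point. The pads swing forward as they close: fully open they stand 13 mm farther back than shut.
Start: joints at [-1.391, 0.417, -0.01, 1.614, 0.005, 1.111, -0.053], TCP at [0.137, 0.61, 0.205] pointing down, gripper open.
Joint ranges: [-2.81, 2.81], [-0.39, 2.02], [-1.27, 1.25], [0.06, 2.57], [-1.19, 4.33], [0.19, 2], [-2.82, 2.82]. Speed limits (rad/s): [1.89, 1.89, 2.39, 2.39, 3.01, 3.01, 3.01].

### API

Orientations are given as [roll, pitch, yaw] about the fixed x, y, z axes, in that order (R = Rz(yaw) Ry(pitch) Rx(roll)).
In Python, from cell import bot gives the robot as it stands.
- The arm moves only by the tool move_arm, never from a script. Its argument "plan" is a list of rows, each a list of 7 numbers: the opening, from -1 (shut) to 1 (fully open), then the shift along the world's x, y, z in mm, then the turn, a rotation vector about the world's x, y, z in rad. A call has 1 to 10 rows; each row is the pose to reach, as a shift and turn from the pose commanded when the call began; what a row does not reach only later rows make up. A row lasts 1/8 s, in which the tool goes at most 62.5 mm and 10.7 degrees, less where a joint would pass 70% of its speed; a pose out of reach is approached as far as the arm can. A call with a gripper value outside its range is refused whole. The fingers move at their own pace and stop on an object; "force" is the grip in N (left out, the last holds). Time passes only in rows, so rows that repeat a pose let the fingers close. It gives the time, the measured TCP pose, the force, the opening and the grip force at its end, in the units of the state.
- bot.get_obs(): the state, without advancing time (a new reading comes with each control period).
- bot.snapshot(name): name is "scene" or "top" or "wrist"; returns the picture (420x560x3 uint8, blue, green, red); there is no depth.
- bot.calibration(name): a dict with "intrinsics" (3x3 intrinsics, pixels), "position" and "attitude" of the camera in the world; the wrist camera has in their place "hand_eye" (4x4, takes a point from camera to tool coordinates, whose origin is the TCP and whose axes are the flange's). Camera axes: x right, y up, looking along -z (the intrinsics and any distortion apply to the point x, -y, -z); pixel columns grow to the right and rows downward; lengths in m; the calibration is good to about 2 mm. A picture is of the moment at which its call begins: read the wrist's pose just before it. calibration takes no time and is no camera call.
- bot.hand_in(): hands the job in; it is judged then, once.
Trained networks look in the newest picture that a camera, given by its name, has taken for a name from the list of things; names that differ only in an ending like _2 or _b are one class to them, and where a whole thing is asked for, a point or a joint stands for the part that bears it (a point fixed in the world has none). Each returns a list of dicts, best first, with "score" (0 to 1); they miss things now and then, are a little off and sometimes report something else, mostly with a low value. They report only what shows in the picture. A call takes as long as a camera call. They do not tell look-alikes from the thing itself.
- bot.find_in(camera, thing): "xy" ([column, row] in pixels, amid what is visible of it).
- bot.masks_of(camera, thing): "pixels" (420x560 bool, what is visible of it) and "xy" ([column, row] in pixels, amid what is visible of it).
The state is a dict: "clock": time; "qpos": joint angles; "dq": joint speeds; "tau": joint torques, N m; "ee_pos": TCP position; "ee_rot": TCP orientation; "contact_force": force on the tool from outside, world axes, zero at the start; "torque": the same for the moment, N m; "finger_gap": opening from 0.0 (shut) to 1.0 (fully open); "grip_force": force on a finger pad.
Only numpy, scipy, OpenCV 4.12 (cv2) and the standard library are available. Lean on these libraries where they do the work, as an engineer would, in place of code of your own. Each camera call takes 0.05 s, during which the arm holds its last target. There are 200 camera calls.

### The job

Somebody piled things up on the soldering brick: take the pile apart and put each thing in its own place. The wooden ring clamp belongs lying in the wooden tray, the red-lidded tin in the red dish, the blue-lidded tin in the blue dish, and the bare brick lying in the steel tray, each flat on the floor of its holder. Keep the tins upright all the time, since they hold loose stones, and leave the little black-capped bottle standing where it is.

Things in the scene. Friction and masses are not known exactly. Their poses are not given: they have to be found in the camera images.
- ring_clamp: Loose brown wooden ring clamp (two jaws with a steel band round the middle), 28 x 133 x 25 mm high, 75 g. It lies on top of the pile, across both tin lids, its underside 70 mm above the bench. Origin: centre of its underside; x along its short side, y along its long side, z up. Grasp it across x at the middle (28 mm).
- red_tin: Loose round aluminium tin with a red ribbed lid, 48 mm in diameter, 30 mm high, 60 g, standing on the brick beside the blue tin (54 mm centre to centre along the brick's long side, either way round), its underside 40 mm above the bench. Origin: centre of its underside, z up. Grasp it across the 48 mm, with the fingers on the brick's long sides (only 6 mm between the tins).
- blue_tin: Loose round aluminium tin with a blue ribbed plastic lid, same size and weight as the red one, standing beside it on the brick. Origin: centre of its underside, z up.
- fire_brick: Loose light grey soft soldering brick, 58 x 115 x 40 mm high, 130 g: the bottom of the pile, flat on the bench. Origin: centre of its underside; x along its short side, y along its long side, z up. Grasp it across x (58 mm).
- wood_tray: Fixed low dark wooden tray for the ring clamp: outside 62 x 167 mm, inside 50 x 155 mm, floor 6 mm above the bench, rim 12 mm above the bench. Origin: centre of its underside, on the bench; x along its short side, y along its long side, z up.
- steel_tray: Fixed low bright steel tray with a small tab at each end, for the brick: outside 86 x 143 mm, inside 80 x 137 mm, floor 3 mm above the bench, rim 8 mm above the bench. Origin: centre of its underside, on the bench; x along its short side, y along its long side, z up.
- red_dish: Fixed round red dish for the red tin: 74 mm outside and 67 mm inside diameter, floor 3 mm above the bench, rim 8 mm above the bench. Origin: centre of its underside, on the bench, z up.
- blue_dish: Fixed round blue dish for the blue tin, same size as the red dish. Origin: centre of its underside, on the bench, z up.
- polish_bottle: Loose small white bottle with a black cap, 35 mm in diameter, 81 mm high, standing on the bench among the holders; not part of the job. Origin: centre of its underside, z up. Behind the work stands a fixed pine organiser, 256 mm high, with its front at x = 0.735 m (its drawer knobs at 0.715 m), from y = -0.09 m to the left; keep the gripper clear of it.
There are look-alikes about, which are no part of the job. Leave any green look-alike of the blue_tin alone.

How it is judged:
By the outcome, as a careful person would: the job done as asked, in the order asked, and still so for the second after the job is handed in, with the robot touching nothing.
It also fails if it takes over 102 s, if anything falls off the work surface, if the arm or the gripper's body presses on something with over 40 N, if the wrist force passes 120 N, or if a joint passes its speed limit or range.

## Working session

There is one attempt and no reset: what is moved stays moved. The work goes in short steps, Python scripts to look and compute and a tool call to move; the robot and the scene stay as the last step left them, time stands still between calls to the robot, and variables do not carry over. Pictures are saved under pics/ and viewed, at most 18 in all, crops included, and the job is handed in when it is done.

Besides the shell and the picture viewer there is one more tool, called after "Emit:" as name([rows], argument=value, ...), one row to a line, values as JSON. move_arm: Moves the arm, as the interface text tells. Its arguments: {"type":"object","properties":{"plan":{"type":"array"},"force":{"type":"number"}},"required":["plan"]}

```bash
mkdir -p pics; ls
cat > h.py <<'E'
import numpy as np, cv2, json
from cell import bot
from scipy.spatial.transform import Rotation as R
def cam(name):
    c=bot.calibration(name); return c
def ray(c,xy):
    K=np.array(c["intrinsics"]); d=np.linalg.inv(K)@np.array([xy[0],xy[1],1.]); d=np.array([d[0],-d[1],-d[2]])
    A=np.array(c["attitude"],float)
    if A.shape==(3,): A=R.from_euler('xyz',A).as_matrix()
    elif A.shape==(4,): A=R.from_quat(A).as_matrix()
    return np.array(c["position"],float),A@d
def at(c,xy,z):
    p,d=ray(c,xy); return p+d*(z-p[2])/d[2]
E
python3 - <<'E'
from h import *
for n in("scene","top","wrist"):
    print(n,bot.calibration(n))
    im=bot.snapshot(n); cv2.imwrite(f"pics/{n}0.png",im)
print(bot.get_obs())
for n in("top","scene"):
    for t in "ring_clamp red_tin blue_tin fire_brick wood_tray steel_tray red_dish blue_dish polish_bottle".split():
        print(n,t,[(np.round(r["xy"]).tolist(),round(r["score"],2)) for r in bot.find_in(n,t)])
E
```

```text
pics
scene {'intrinsics': array([[520.39373392,   0.        , 273.65265913],
       [  0.        , 520.39373392, 207.14489365],
       [  0.        ,   0.        ,   1.        ]]), 'position': array([-0.16176096, -0.87585683,  0.72449433]), 'attitude': array([ 1.04852027, -0.02365706, -0.6445914 ])}
top {'intrinsics': array([[388.13933912,   0.        , 287.63632658],
       [  0.        , 388.13933912, 208.13043388],
       [  0.        ,   0.        ,   1.        ]]), 'position': array([ 0.3096003 , -0.0013799 ,  1.24241043]), 'attitude': array([ 0.19292946,  0.01873695, -1.57018004])}
wrist {'intrinsics': array([[350.34189463,   0.        , 275.85666979],
       [  0.        , 350.34189463, 209.76466139],
       [  0.        ,   0.        ,   1.        ]]), 'hand_eye': array([[-6.25396882e-04,  9.50158993e-01,  3.11765132e-01,
         7.96330762e-02],
       [ 9.99999455e-01,  3.33597644e-04,  9.89288759e-04,
        -8.01623324e-04],
       [ 8.35977497e-04,  3.11765580e-01, -9.50158684e-01,
        -1.69661402e-01],
       [ 0.00000000e+00,  0.00000000e+00,  0.00000000e+00,
   
[... 879 characters left out ...]
0], 0.74)]
top wood_tray [([355.0, 188.0], 0.87), ([240.0, 194.0], 0.68)]
top steel_tray [([184.0, 239.0], 0.68)]
top red_dish [([241.0, 193.0], 0.67)]
top blue_dish [([295.0, 236.0], 0.88)]
top polish_bottle [([293.0, 181.0], 0.7)]
scene ring_clamp [([366.0, 284.0], 0.56), ([258.0, 202.0], 0.22)]
scene red_tin [([370.0, 304.0], 0.54)]
scene blue_tin [([318.0, 279.0], 0.92), ([405.0, 306.0], 0.72), ([347.0, 292.0], 0.67)]
scene fire_brick [([360.0, 313.0], 0.66)]
scene wood_tray [([358.0, 258.0], 0.92)]
scene steel_tray [([179.0, 190.0], 0.77), ([257.0, 241.0], 0.32)]
scene red_dish [([261.0, 201.0], 0.62)]
scene blue_dish [([257.0, 243.0], 0.63)]
scene polish_bottle [([307.0, 210.0], 0.66)]
```

View pics/top0.png

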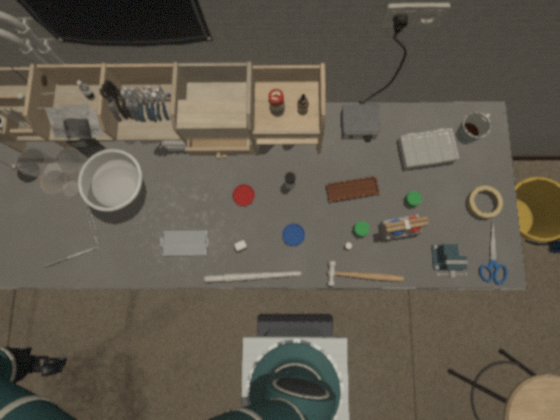

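View pics/scene0.png

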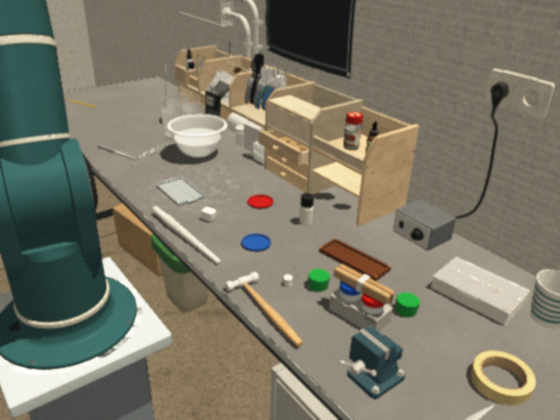

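The top view shows the pile at (404,228), with blue lid left and red lid right under the clamp. The green look-alikes are at (361,229) and (414,199), and the bottle is at (290,182). Red dish is at (243,195), blue dish (293,235), wood tray (353,188) and steel tray (185,243). I'll measure these roughly and check one crop.

```bash
cat >> h.py <<'E'
def best(n,t,near=None):
    r=bot.masks_of(n,t)
    if near is not None: r=[q for q in r if np.hypot(*(np.array(q["xy"])-near))<25]
    return r[0] if r else None
def rect(c,m,z):
    # mask -> world outline at height z -> min area rect
    m=m.astype(np.uint8); cs,_=cv2.findContours(m,cv2.RETR_EXTERNAL,cv2.CHAIN_APPROX_NONE)
    k=max(cs,key=cv2.contourArea)[:,0].astype(float)
    P=np.array([at(c,p,z)[:2] for p in k])
    (cx,cy),(w,h),a=cv2.minAreaRect((P*1000).astype(np.float32))
    if w>h: w,h,a=h,w,a-90
    # h is long side; direction of long side = a+90
    return np.round([cx,cy,w,h,(a+90+90)%180-90],1)  # yaw of long axis wrt x
E
python3 - <<'E'
from h import *
im={n:bot.snapshot(n) for n in("top","scene")}
Z=dict(ring_clamp=.095,fire_brick=.04,wood_tray=.012,steel_tray=.008,red_dish=.008,blue_dish=.008,polish_bottle=.081,blue_tin=.07,red_tin=.07)
near=dict(top=dict(ring_clamp=(406,224),fire_brick=(400,234),wood_tray=(353,188),steel_tray=(184,241),red_dish=(242,194),blue_dish=(294,235),polish_bottle=(291,181)),
 scene=dict(ring_clamp=(366,284),fire_brick=(360,312),wood_tray=(355,258),steel_tray=(179,190),red_dish=(261,201),blue_dish=(257,243)))
for n in near:
    c=bot.calibration(n)
    for t,p in near[n].items():
        q=best(n,t,p)
        print(n,t,None if q is None else rect(c,q["pixels"],Z[t]))
c=bot.calibration("scene")
for p in((348,287),(373,297),(318,276),(407,301)): print(p,at(c,p,.07))
a=cv2.resize(im["top"][160:280,330:450],(560,560),interpolation=cv2.INTER_CUBIC)
b=cv2.resize(im["scene"][240:340,290:430],(784,560),interpolation=cv2.INTER_CUBIC)
cv2.imwrite("pics/crop1.png",cv2.resize(np.hstack([a,b]),(800,333)))
E
```

```text
top ring_clamp [ 483.3 -331.5   27.1  129.8  -79.8]
top fire_brick [ 481.5 -328.5   59.8  118.5  -81.3]
top wood_tray [ 611.9 -187.2   65.9  166.2  -81.9]
top steel_tray [438.3 355.6  83.4 152.5  89.9]
top red_dish [593.5 168.   70.4  72.6  89.8]
top blue_dish [465.1   4.7  70.4  74.9  45. ]
top polish_bottle [ 6.253e+02  1.490e+01  3.410e+01  5.120e+01 -2.000e-01]
scene ring_clamp [ 470.1 -345.9   54.3  137.7  -78.8]
scene fire_brick [ 455.3 -355.9   85.5  128.3  -60.8]
scene wood_tray [ 606.5 -197.9   76.6  173.1  -78.9]
scene steel_tray [432.6 345.1  92.7 162.1 -89.7]
scene red_dish [588.1 157.   67.8  74.7  55.5]
scene blue_dish [458.8  -4.3  72.1  75.2  55. ]
(348, 287) [ 0.46418493 -0.31668052  0.07      ]
(373, 297) [ 0.48259403 -0.36752238  0.07      ]
(318, 276) [ 0.4386332  -0.25479902  0.07      ]
(407, 301) [ 0.5279781  -0.41429987  0.07      ]
```

View pics/crop1.png

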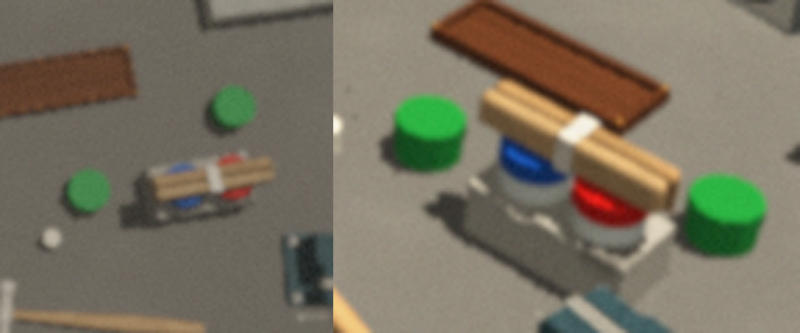

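The crop confirms it: the clamp lies across a blue lid (left) and a red lid (right) on the brick. The two all-green tins stand free on the bench and stay there. Next I'll look at the holders with the wrist camera on the way to the pile.

Emit:
move_arm([
  [1,363,-340,95,0,0,-1.26],
  [1,363,-340,95,0,0,-1.26],
  [1,363,-340,95,0,0,-1.26],
  [1,363,-340,95,0,0,-1.26],
  [1,363,-340,95,0,0,-1.26],
  [1,363,-340,95,0,0,-1.26],
  [1,363,-340,95,0,0,-1.26],
  [1,363,-340,95,0,0,-1.26],
  [1,363,-340,95,0,0,-1.26],
  [1,363,-340,95,0,0,-1.26],
])

```text
clock: 3.05
ee_pos: [0.5004, 0.2697, 0.3003]
ee_rot: [-3.141, -0.0, 1.659]
contact_force: [-0.6, 0.4, 0.3]
finger_gap: 1.001
grip_force: 0.0
```

```bash
cat >> h.py <<'E'
def wcam(o=None):
    o=o or bot.get_obs(); c=bot.calibration("wrist"); H=np.array(c["hand_eye"])
    A=R.from_euler('xyz',o["ee_rot"]).as_matrix()
    return dict(intrinsics=c["intrinsics"],position=np.array(o["ee_pos"])+A@H[:3,3],attitude=(lambda M:R.from_matrix(M).as_euler('xyz'))(A@H[:3,:3]))
Z=dict(ring_clamp=.095,fire_brick=.04,wood_tray=.012,steel_tray=.008,red_dish=.008,blue_dish=.008,polish_bottle=.081,blue_tin=.07,red_tin=.07)
def look(name,things,zz={}):
    c=wcam(); im=bot.snapshot("wrist"); cv2.imwrite(f"pics/{name}.png",im)
    for t in things:
        for q in bot.masks_of("wrist",t): print(t,round(q["score"],2),np.round(q["xy"]),rect(c,q["pixels"],zz.get(t,Z[t])))
    return c,im
E
python3 - <<'E'
from h import *
look("w1",["steel_tray","red_dish","blue_dish","polish_bottle"])
E
```

```text
steel_tray 0.86 [236.  82.] [441.5 352.4  88.  158.3 -89.9]
red_dish 0.98 [341. 237.] [597.1 165.7  71.5  72.2 -85. ]
blue_dish 0.96 [241. 325.] [465.7   3.1  73.4  73.8  43.3]
polish_bottle 0.96 [353. 345.] [624.9  39.2  34.3  90.6 -67.2]
```

View pics/w1.png

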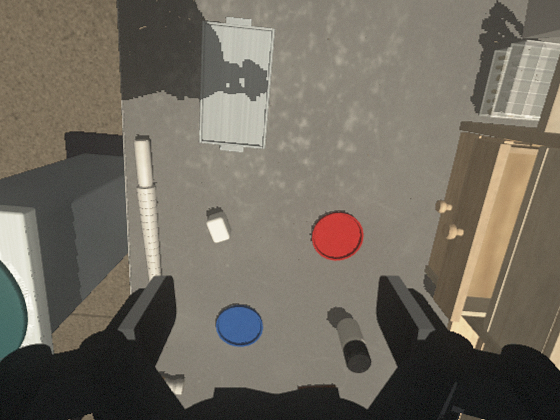

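Emit:
move_arm([
  [1,0,-60,0,0,0,0],
  [1,0,-120,0,0,0,0],
  [1,0,-180,0,0,0,0.03],
  [1,0,-240,0,0,0,0.06],
  [1,0,-300,0,0,0,0.09],
  [1,0,-360,0,0,0,0.09],
  [1,0,-420,0,0,0,0.09],
  [1,0,-480,0,0,0,0.09],
  [1,0,-540,0,0,0,0.09],
  [1,-10,-570,0,0,0,0.09],
])

```text
clock: 4.55
ee_pos: [0.4901, -0.3026, 0.3002]
ee_rot: [-3.141, 0.001, 1.748]
contact_force: [-0.2, 1.2, -0.3]
finger_gap: 0.999
grip_force: 0.0
```

Emit:
move_arm([
  [1,0,-20,0,0,0,0],
  [1,0,-20,0,0,0,0],
  [1,0,-20,0,0,0,0],
])

```text
clock: 4.92
ee_pos: [0.4909, -0.3192, 0.3003]
ee_rot: [-3.142, -0.0, 1.751]
contact_force: [0.0, -0.5, -0.1]
finger_gap: 1.004
grip_force: 0.0
```

Run:
```python
from h import *
print(bot.get_obs()["ee_pos"])
look("w2",["ring_clamp","wood_tray","blue_tin","red_tin","fire_brick","blue_dish"])
```

```text
[ 0.49089845 -0.31923284  0.30033292]
ring_clamp 0.64 [269. 178.] [ 486.7 -335.8   27.6  133.4  -79.1]
wood_tray 0.79 [395.  67.] [ 614.8 -193.6   64.7  163.4  -80.9]
blue_tin 0.98 [282. 157.] [ 500.5 -307.4    9.2   34.5  -79.4]
blue_tin 0.76 [332. 217.] [ 569.3 -367.3   42.5   47.9  -77.7]
blue_tin 0.57 [284.  72.] [ 482.4 -217.1   41.3   42.1  -14.2]
red_tin 0.55 [280. 203.] [ 509.6 -360.9   10.1   37.6  -85.2]
fire_brick 0.76 [286. 169.] [ 508.3 -332.7   15.8  119.7  -78.8]
```

View pics/w2.png

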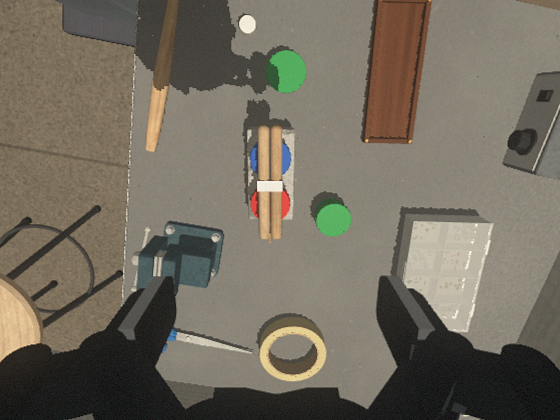

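The wrist view is clear: clamp centred at (269,182) on the blue and red tins, green tins at (287,72) and (333,218), wood tray at (395,70). Clamp measures 27.6×133 mm as it should; grasp it.

Emit:
move_arm([
  [1,-4,-16,-50,0,0,0.01],
  [1,-4,-16,-110,0,0,0.01],
  [1,-4,-16,-165,0,0,0.01],
  [1,-4,-16,-200,0,0,0.01],
  [1,-4,-16,-214,0,0,0.01],
  [1,-4,-16,-214,0,0,0.01],
  [-1,-4,-16,-214,0,0,0.01],
  [-1,-4,-16,-214,0,0,0.01],
  [-1,-4,-16,-214,0,0,0.01],
  [-1,-4,-16,-214,0,0,0.01],
], force=30)

```text
clock: 6.52
ee_pos: [0.4866, -0.3363, 0.0867]
ee_rot: [3.141, 0.0, 1.76]
contact_force: [-0.7, -0.1, 0.0]
finger_gap: 0.144
grip_force: 0.0
```

Emit:
move_arm([
  [-1,0,0,0,0,0,0],
  [-1,0,0,0,0,0,0],
  [-1,0,0,0,0,0,0],
])

```text
clock: 6.9
ee_pos: [0.4864, -0.3363, 0.0864]
ee_rot: [-3.141, -0.0, 1.76]
contact_force: [-0.1, 0.4, -0.4]
finger_gap: 0.004
grip_force: 0.0
```

Run:
```python
from h import *
cv2.imwrite("pics/w3.png",np.hstack([bot.snapshot("wrist")[:, 100:460],cv2.resize(bot.snapshot("scene")[220:360,260:440],(440,342))[:342].__class__((420,440,3),np.uint8) if 0 else cv2.resize(bot.snapshot("scene")[230:350,290:416],(440,420))]))
```

```text
(no output)
```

View pics/w3.png

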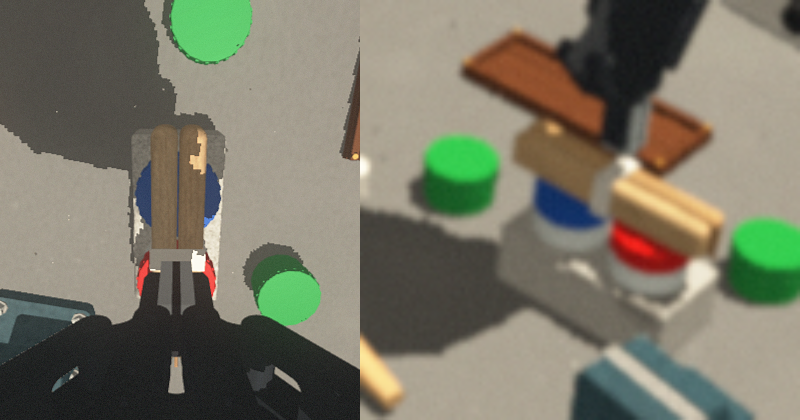

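Run:
```python
from h import *
def proj(c,P):
    A=R.from_euler('xyz',c["attitude"]).as_matrix(); q=A.T@(np.array(P)-c["position"]); q=np.array([q[0],-q[1],-q[2]]); u=np.array(c["intrinsics"])@q; return np.round(u[:2]/u[2],1)
c=bot.calibration("scene"); o=bot.get_obs(); print(o)
for n,c in(("scene",c),("wrist",wcam(o))):
  for z in (.072,.086,.095,.105,.115,.13): print(n,z,proj(c,(.4864,-.3363,z)),proj(c,(.4864-.002,-.3363+.011,z)))
a=bot.snapshot("scene")[240:310,325:405]; 
b=bot.snapshot("wrist")[200:320,220:330]
cv2.imwrite("pics/w4.png",np.hstack([cv2.resize(a,(400,350),interpolation=cv2.INTER_CUBIC),cv2.resize(b,(400,350),interpolation=cv2.INTER_CUBIC)]))
```

```text
{'clock': 7.0, 'qpos': array([ 0.05495717,  0.58494621,  0.66680311,  1.8159287 , -0.45177152,
        0.89789009,  1.11839159]), 'dq': array([-3.87078725e-04,  8.87806317e-04, -1.19902694e-03,  8.44329797e-04,
       -3.55851386e-04,  8.67186028e-05, -8.55650982e-05]), 'tau': array([-1.78342627e-03, -8.16383958e+01,  1.70382822e+01, -3.41624987e+01,
        1.78747281e-02,  2.13511936e-03, -3.18958046e-04]), 'ee_pos': array([ 0.4864843 , -0.33633543,  0.0864505 ]), 'ee_rot': array([-3.14150380e+00,  5.90853297e-05,  1.75981068e+00]), 'contact_force': array([-0.44366638, -0.05219165, -0.67971987]), 'torque': array([ 0.00938864,  0.00702379, -0.01695742]), 'grip_force': 0.0, 'finger_gap': -0.0012848219962264462}
scene 0.072 [363.  287.2] [358.4 284.8]
scene 0.086 [363.8 281.6] [359.1 279.2]
scene 0.095 [364.3 278. ] [359.6 275.6]
scene 0.105 [364.8 274. ] [360.1 271.5]
scene 0.115 [365.4 269.9] [360.7 267.5]
scene 0.13 [366.3 263.6] [361.5 261.2]
wrist 0.072 [275.9 240.6] [276.1 222.2]
wrist 0.086 [275.9 251.1] [276.1 231.5]
wrist 0.095 [275.9 258.6] [276.1 238.2]
wrist 0.105 [275.9 267.8] [276.1 246.5]
wrist 0.115 [275.9 278.2] [276.1 255.8]
wrist 0.13 [275.9 296.3] [276.1 272.1]
```

View pics/w4.png

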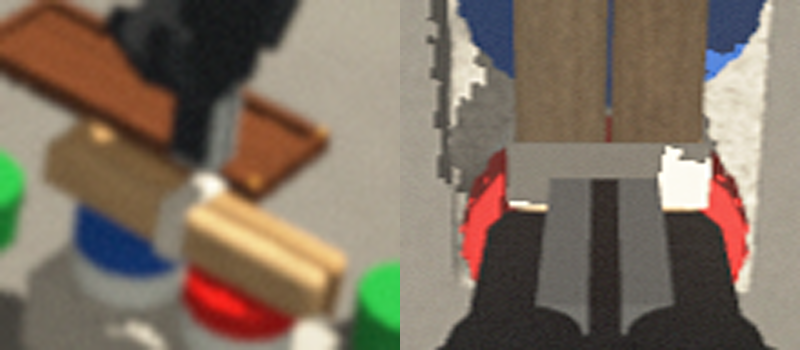

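The shut fingertips sit just above the clamp, at z≈0.10–0.11 in both views. So the real tips are at least 9 mm above the reported TCP, not 14 mm below it. The clamp hasn't moved. I'll open, go 22 mm lower (tips still above the lids) and close again.

Emit:
move_arm([
  [1,0,0,0,0,0,0],
  [1,0,0,0,0,0,0],
  [1,0,0,0,0,0,0],
  [1,0,0,-10,0,0,0],
  [1,0,0,-22,0,0,0],
  [1,0,0,-22,0,0,0],
  [-1,0,0,-22,0,0,0],
  [-1,0,0,-22,0,0,0],
  [-1,0,0,-22,0,0,0],
  [-1,0,0,-22,0,0,0],
])

```text
clock: 8.35
ee_pos: [0.4868, -0.3364, 0.0648]
ee_rot: [3.141, 0.0, 1.76]
contact_force: [0.1, 1.4, 4.8]
finger_gap: 0.279
grip_force: 29.0
```

Emit:
move_arm([
  [-1,0,0,0,0,0,0],
  [-1,0,0,0,0,0,0],
])

```text
clock: 8.6
ee_pos: [0.4868, -0.3363, 0.0648]
ee_rot: [3.141, 0.0, 1.76]
contact_force: [-0.5, 0.8, 4.6]
finger_gap: 0.281
grip_force: 29.3
```

Run:
```python
from h import *
o=bot.get_obs(); print(o["ee_pos"],o["contact_force"],o["finger_gap"],o["grip_force"])
a=bot.snapshot("scene")[240:310,325:405]; 
b=bot.snapshot("wrist")[180:320,210:340]
cv2.imwrite("pics/w5.png",np.hstack([cv2.resize(a,(400,350),interpolation=cv2.INTER_CUBIC),cv2.resize(b,(400,350),interpolation=cv2.INTER_CUBIC)]))
```

```text
[ 0.48676753 -0.33634663  0.06480891] [-0.45166495  0.77402914  4.59268465] 0.280504599068006 29.28566475631669
```

View pics/w5.png

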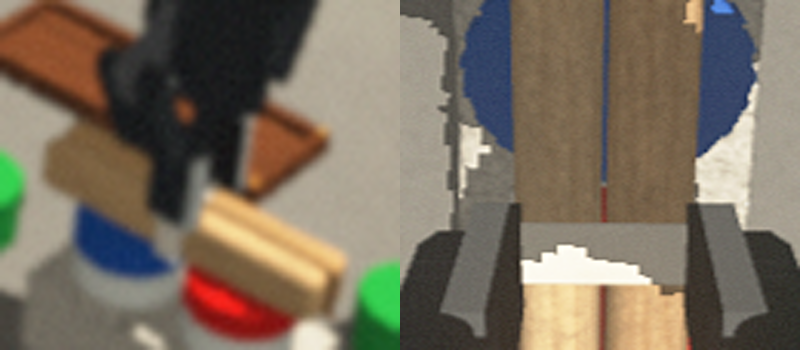

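The clamp is held between both pads at the band, clear of the lids. The true tips are about 12 mm above the reported TCP. Lift and carry it to the wood tray.

Emit:
move_arm([
  [-1,0,0,20,0,0,0],
  [-1,0,0,60,0,0,0],
  [-1,20,23,80,0,0,-0.01],
  [-1,55,63,80,0,0,-0.03],
  [-1,90,103,80,0,0,-0.03],
  [-1,120,137,60,0,0,-0.03],
  [-1,127,146,10,0,0,-0.03],
  [-1,127,146,-30,0,0,-0.03],
  [-1,127,146,-30,0,0,-0.03],
  [-1,127,146,-30,0,0,-0.03],
])

```text
clock: 9.95
ee_pos: [0.6143, -0.1911, 0.0367]
ee_rot: [3.14, 0.001, 1.729]
contact_force: [-0.2, 0.2, -1.4]
finger_gap: 0.28
grip_force: 29.1
```

Run:
```python
from h import *
o=bot.get_obs(); print(o["ee_pos"],o["contact_force"],o["finger_gap"])
c,im=look("w6",["wood_tray","ring_clamp"],{"ring_clamp":.065})
look_im=bot.snapshot("top")[150:260,300:440]
cv2.imwrite("pics/w6b.png",np.hstack([cv2.resize(im,(480,360)),cv2.resize(look_im,(320,360))]))
```

```text
[ 0.61428344 -0.1911445   0.03674567] [-0.21687633  0.2341864  -1.40850704] 0.2802136742738032
wood_tray 0.89 [274. 142.] [ 611.2 -162.1   63.   109.4  -80.9]
ring_clamp 0.58 [276. 247.] [ 613.9 -190.8   26.9  132.4  -81.5]
```

View pics/w6b.png

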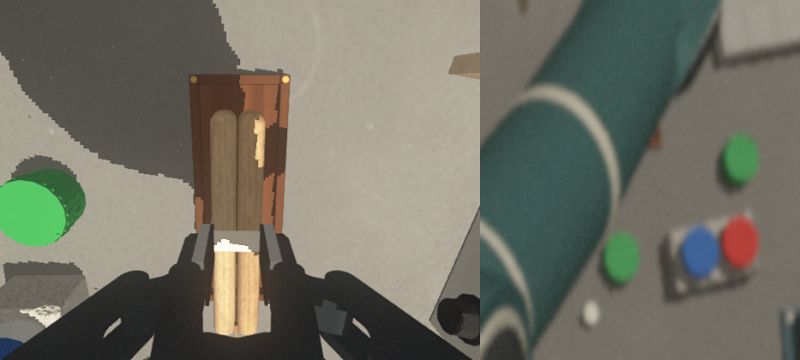

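The clamp lies within the tray outline and the tins stay upright on the brick. Lower it and release.

Emit:
move_arm([
  [-1,2,1,-15,0,0,0],
  [-1,2,1,-27,0,0,0],
  [-1,2,1,-34,0,0,0],
  [-1,2,1,-36,0,0,0],
  [-1,2,1,-36,0,0,0],
  [-0.2,2,1,-36,0,0,0],
  [-0.2,2,1,-36,0,0,0],
  [-0.2,2,1,-36,0,0,0],
])

```text
clock: 11.15
ee_pos: [0.6153, -0.1893, -0.0019]
ee_rot: [-3.141, -0.0, 1.73]
contact_force: [0.6, 0.4, -0.2]
finger_gap: 0.396
grip_force: 0.0
```

Emit:
move_arm([
  [-0.2,0,0,40,0,0,0],
  [0.5,0,0,100,0,0,0],
  [1,-20,-20,150,0,0,0.01],
  [1,-60,-60,190,0,0,0.02],
  [1,-100,-100,222,0,0,0.03],
  [1,-128,-121,222,0,0,0.03],
  [1,-128,-121,222,0,0,0.03],
  [1,-128,-121,222,0,0,0.03],
])

```text
clock: 12.15
ee_pos: [0.488, -0.3097, 0.2202]
ee_rot: [-3.142, -0.0, 1.76]
contact_force: [0.8, 1.1, -1.3]
finger_gap: 0.997
grip_force: 0.0
```

Run:
```python
from h import *
print(bot.get_obs()["ee_pos"],bot.get_obs()["ee_rot"])
look("w7",["blue_tin","red_tin","fire_brick","ring_clamp","wood_tray"],dict(ring_clamp=.031))
```

```text
[ 0.48795866 -0.30972268  0.2202116 ] [-3.14155802e+00 -4.16120946e-04  1.76035094e+00]
blue_tin 0.97 [270. 180.] [ 481.7 -309.5   46.9   49.5  -52.3]
blue_tin 0.62 [342. 247.] [ 565.  -363.1   42.3   50.1  -50.4]
blue_tin 0.58 [290.  75.] [ 482.3 -215.5   41.6   41.7  -58.1]
blue_tin 0.39 [405.  84.] [ 593.1 -202.    56.   132.6  -81.2]
red_tin 0.88 [269. 232.] [ 490.7 -360.8   45.5   52.9  -79.2]
fire_brick 0.62 [282. 158.] [ 486.6 -334.8   58.4  119.3  -80.7]
ring_clamp 0.86 [428.  72.] [ 611.  -192.4   36.2  131.3  -79.2]
wood_tray 0.86 [404.  84.] [ 615.2 -196.9   68.3  156.3  -80.3]
```

View pics/w7.png

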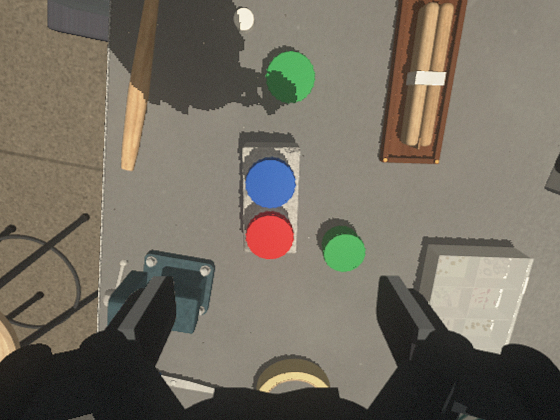

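The clamp lies flat in the wood tray at (425,75). The blue tin (270,182) and red tin (270,236) stand on the brick, and the green ones on the bench are left alone. Blue tin first, gripped high because the true tips are higher than reported.

Emit:
move_arm([
  [0.5,-6,0,-50,0,0,0],
  [0.5,-6,0,-105,0,0,0],
  [0.5,-6,0,-150,0,0,0],
  [0.5,-6,0,-175,0,0,0],
  [0.5,-6,0,-182,0,0,0],
  [0.5,-6,0,-182,0,0,0],
  [-0.1,-6,0,-182,0,0,0],
  [-0.5,-6,0,-182,0,0,0],
  [-1,-6,0,-182,0,0,0],
  [-1,-6,0,-182,0,0,0],
], force=30)

```text
clock: 13.7
ee_pos: [0.4822, -0.3107, 0.0399]
ee_rot: [3.14, 0.001, 1.76]
contact_force: [-2.2, 1.1, 9.0]
finger_gap: 0.531
grip_force: 29.3
```

Run:
```python
from h import *
o=bot.get_obs(); print(o["ee_pos"],o["contact_force"],o["finger_gap"],o["grip_force"])
a=bot.snapshot("scene")[240:324,310:406]; b=bot.snapshot("wrist")
cv2.imwrite("pics/w8.png",np.hstack([cv2.resize(a,(400,350),interpolation=cv2.INTER_CUBIC),cv2.resize(b,(400,350))]))
```

```text
[ 0.48216871 -0.3106869   0.03991857] [-2.18252503  1.09635348  9.04406395] 0.5310304683483441 29.345328211784363
```

View pics/w8.png

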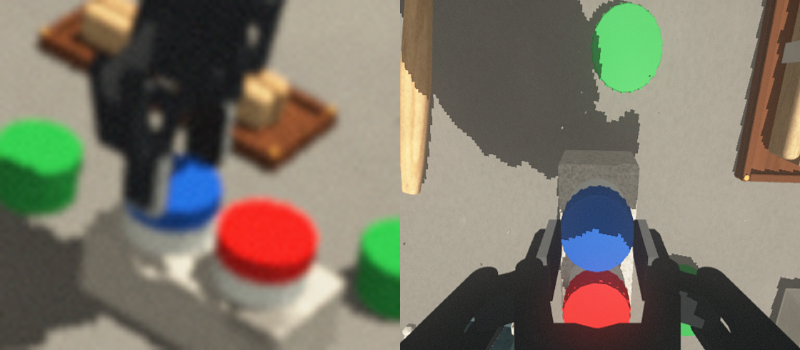

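Pads hold the blue lid squarely and the tin is upright. Lift it and carry it to the blue dish.

Emit:
move_arm([
  [-1,0,0,20,0,0,0],
  [-1,0,0,55,0,0,0],
  [-1,-2,35,70,0,0,0],
  [-1,-5,85,70,0,0,0],
  [-1,-8,140,70,0,0,0],
  [-1,-11,195,70,0,0,0],
  [-1,-14,250,70,0,0,0],
  [-1,-16,295,60,0,0,0],
  [-1,-16,314,35,0,0,0],
  [-1,-16,314,10,0,0,0],
])

```text
clock: 15.05
ee_pos: [0.4663, 0.0058, 0.0493]
ee_rot: [3.139, -0.001, 1.763]
contact_force: [0.2, -0.5, -0.2]
finger_gap: 0.528
grip_force: 30.8
```

Emit:
move_arm([
  [-1,0,0,-15,0,0,0],
  [-1,0,0,-25,0,0,0],
  [-1,0,0,-25,0,0,0],
])

```text
clock: 15.42
ee_pos: [0.4655, 0.0033, 0.0236]
ee_rot: [-3.141, 0.0, 1.759]
contact_force: [-0.3, 0.2, -0.5]
finger_gap: 0.527
grip_force: 30.8
```

Run:
```python
from h import *
o=bot.get_obs(); print(o["ee_pos"],o["contact_force"],o["finger_gap"],o["ee_rot"])
c,im=look("w9",["blue_tin","blue_dish"],dict(blue_tin=.05))
cv2.imwrite("pics/w9b.png",np.hstack([cv2.resize(im,(480,360)),cv2.resize(bot.snapshot("scene")[200:290,215:295],(320,360))]))
```

```text
[0.46554356 0.00326756 0.02357654] [-0.25855247  0.18980956 -0.51211197] 0.5273611167489541 [-3.14134220e+00  7.14335918e-05  1.75901733e+00]
blue_tin 0.59 [275. 270.] [465.3   5.   45.9  56.8 -81.8]
blue_dish 0.58 [280. 211.] [463.9  14.2  49.4  73.2  11.3]
```

View pics/w9b.png

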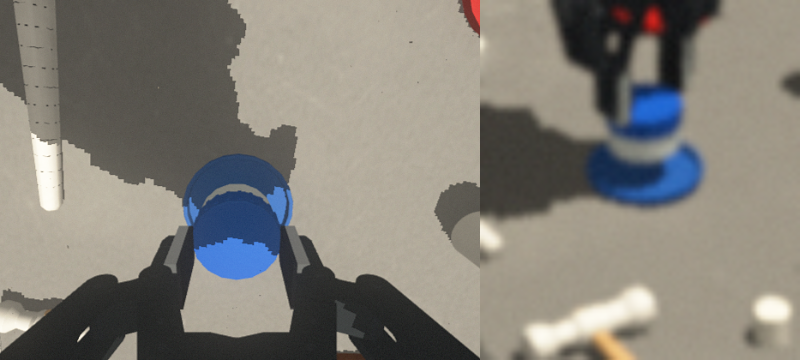

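The tin is centred over the blue dish, upright. Lower and release.

Emit:
move_arm([
  [-1,0,0,-10,0,0,0],
  [-1,0,0,-17,0,0,0],
  [-1,0,0,-20,0,0,0],
  [-1,0,0,-21,0,0,0],
  [-1,0,0,-21,0,0,0],
  [0.3,0,0,-21,0,0,0],
  [0.3,0,0,-21,0,0,0],
  [0.3,0,0,0,0,0,0],
  [0.3,0,0,40,0,0,0],
  [0.5,0,0,95,0,0,0],
])

```text
clock: 16.88
ee_pos: [0.4648, 0.0034, 0.119]
ee_rot: [-3.139, 0.001, 1.759]
contact_force: [0.2, 1.8, 0.9]
finger_gap: 0.749
grip_force: 0.0
```

Emit:
move_arm([
  [0.5,3,-50,40,0,0,0],
  [0.5,7,-105,60,0,0,0],
  [0.5,10,-160,80,0,0,0],
  [0.5,14,-215,90,0,0,0],
  [0.5,18,-270,90,0,0,0],
  [0.5,24,-330,90,0,0,0],
  [0.5,24,-345,90,0,0,0],
  [0.5,24,-345,90,0,0,0],
])

```text
clock: 17.88
ee_pos: [0.4889, -0.342, 0.208]
ee_rot: [-3.141, -0.0, 1.758]
contact_force: [0.6, 1.0, -0.7]
finger_gap: 0.748
grip_force: 0.0
```

Run:
```python
from h import *
print(bot.get_obs()["ee_pos"],bot.get_obs()["ee_rot"])
c,im=look("w10",["red_tin","fire_brick"])
cv2.imwrite("pics/w10b.png",np.hstack([cv2.resize(im,(480,360)),cv2.resize(bot.snapshot("scene")[200:290,215:295],(320,360))]))
```

```text
[ 0.48892453 -0.34200927  0.20803258] [-3.14063087e+00 -3.44713862e-05  1.75801813e+00]
red_tin 0.76 [273. 207.] [ 490.6 -361.6   46.4   51.3  -79.3]
fire_brick 0.85 [274. 150.] [ 486.7 -336.6   57.8  116.6  -80.2]
fire_brick 0.25 [275. 206.] [ 491.9 -370.9   52.    55.9  -64.2]
```

View pics/w10b.png

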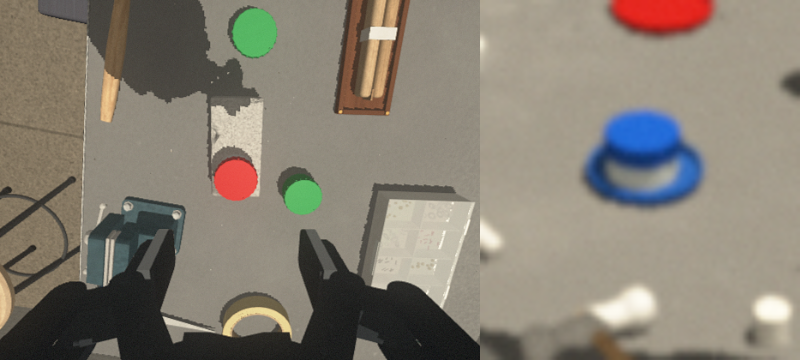

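The blue tin stands flat in its dish. Red tin at (273,207) measures (490.5,-363); grasp it.

Emit:
move_arm([
  [0.5,2,-21,-40,0,0,0],
  [0.5,2,-21,-95,0,0,0],
  [0.5,2,-21,-140,0,0,0],
  [0.5,2,-21,-163,0,0,0],
  [0.5,2,-21,-170,0,0,0],
  [0.5,2,-21,-170,0,0,0],
  [-0.1,2,-21,-170,0,0,0],
  [-0.5,2,-21,-170,0,0,0],
  [-1,2,-21,-170,0,0,0],
  [-1,2,-21,-170,0,0,0],
])

```text
clock: 19.32
ee_pos: [0.4923, -0.3628, 0.0402]
ee_rot: [3.14, 0.001, 1.76]
contact_force: [-1.9, 1.6, 11.4]
finger_gap: 0.524
grip_force: 29.1
```

Emit:
move_arm([
  [-1,0,0,20,0,0,0],
  [-1,0,0,60,0,0,0],
  [-1,2,30,100,0,0,0],
  [-1,8,80,110,0,0,0],
  [-1,18,135,110,0,0,0],
  [-1,28,190,110,0,0,0],
  [-1,40,245,110,0,0,0],
  [-1,52,300,110,0,0,0],
  [-1,64,355,110,0,0,0],
  [-1,76,410,110,0,0,0],
])

```text
clock: 20.58
ee_pos: [0.5681, 0.0495, 0.1503]
ee_rot: [3.14, -0.0, 1.76]
contact_force: [0.5, -0.9, -1.4]
finger_gap: 0.53
grip_force: 30.8
```

Emit:
move_arm([
  [-1,14,52,0,0,0,0],
  [-1,24,95,-10,0,0,0],
  [-1,29,119,-45,0,0,0],
  [-1,29,119,-90,0,0,0],
  [-1,29,119,-122,0,0,0],
  [-1,29,119,-125,0,0,0],
  [-1,29,119,-125,0,0,0],
])

```text
clock: 21.45
ee_pos: [0.5974, 0.1667, 0.0253]
ee_rot: [3.14, -0.0, 1.76]
contact_force: [0.9, 0.4, -0.8]
finger_gap: 0.524
grip_force: 31.0
```

Run:
```python
from h import *
o=bot.get_obs(); print(o["ee_pos"],o["contact_force"],o["finger_gap"],o["ee_rot"])
c,im=look("w11",["red_tin","red_dish"],dict(red_tin=.05))
cv2.imwrite("pics/w11b.png",np.hstack([cv2.resize(im,(480,360)),cv2.resize(bot.snapshot("scene")[160:250,215:315],(320,360))]))
```

```text
[0.59738595 0.16670696 0.02532631] [ 0.90660212  0.35587855 -0.78781504] 0.5235192231064084 [ 3.13989310e+00 -1.04951524e-04  1.75966127e+00]
red_tin 0.82 [274. 273.] [597.3 166.8  47.1  57.  -79.3]
red_dish 0.76 [276. 212.] [595.  176.6  50.2  73.2  10.7]
red_dish 0.65 [275. 275.] [601.4 144.2  60.2  73.4 -79.2]
```

View pics/w11b.png

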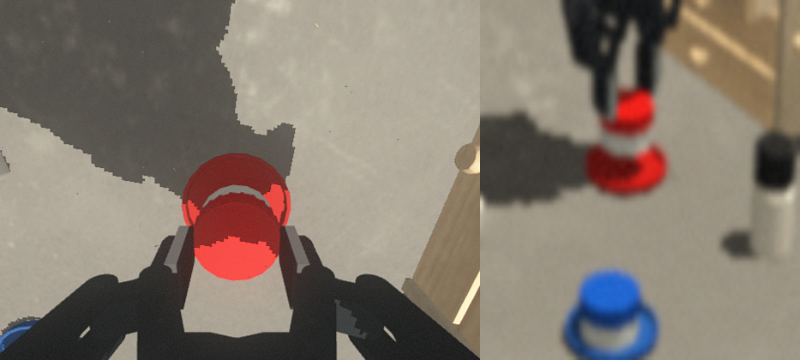

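Centred over the red dish and upright. Place, release and return to the brick.

Emit:
move_arm([
  [-1,0,-1,-10,0,0,0],
  [-1,0,-1,-17,0,0,0],
  [-1,0,-1,-21,0,0,0],
  [-1,0,-1,-22,0,0,0],
  [-1,0,-1,-22,0,0,0],
  [0.3,0,-1,-22,0,0,0],
  [0.3,0,-1,-22,0,0,0],
  [0.3,0,-1,0,0,0,0],
  [0.3,0,-1,40,0,0,0],
  [0.5,0,-1,95,0,0,0],
])

```text
clock: 22.9
ee_pos: [0.596, 0.1653, 0.1203]
ee_rot: [-3.14, 0.001, 1.759]
contact_force: [-0.2, 0.4, 1.0]
finger_gap: 0.745
grip_force: 0.0
```

Emit:
move_arm([
  [1,-10,-50,50,0,0,0],
  [1,-20,-105,80,0,0,0],
  [1,-32,-160,80,0,0,0],
  [1,-44,-215,80,0,0,0],
  [1,-56,-270,80,0,0,0],
  [1,-68,-325,80,0,0,0],
  [1,-80,-380,80,0,0,0],
  [1,-95,-435,80,0,0,0],
  [1,-110,-480,80,0,0,0],
  [1,-110,-490,80,0,0,0],
])

```text
clock: 24.15
ee_pos: [0.4844, -0.3278, 0.2]
ee_rot: [3.141, 0.001, 1.755]
contact_force: [0.1, -0.1, 0.3]
finger_gap: 0.996
grip_force: 0.0
```

Emit:
move_arm([
  [1,0,-12,0,0,0,0],
  [1,0,-12,0,0,0,0],
])

```text
clock: 24.4
ee_pos: [0.4868, -0.3363, 0.1988]
ee_rot: [3.141, 0.0, 1.76]
contact_force: [0.7, 0.1, 0.4]
finger_gap: 1.002
grip_force: 0.0
```

Run:
```python
from h import *
o=bot.get_obs(); print(o["ee_pos"],o["ee_rot"],o["contact_force"],o["finger_gap"])
c,im=look("w12",["fire_brick"])
cv2.imwrite("pics/w12b.png",np.hstack([cv2.resize(im,(480,360)),cv2.resize(bot.snapshot("scene")[160:270,215:325],(320,360))]))
```

```text
[ 0.48680052 -0.3362896   0.19879871] [3.14147831e+00 2.26207968e-04 1.76004815e+00] [0.72157006 0.09010547 0.37386395] 1.0019600463837381
fire_brick 0.79 [276. 175.] [ 486.8 -336.5   58.3  117.6  -79.9]
```

View pics/w12b.png

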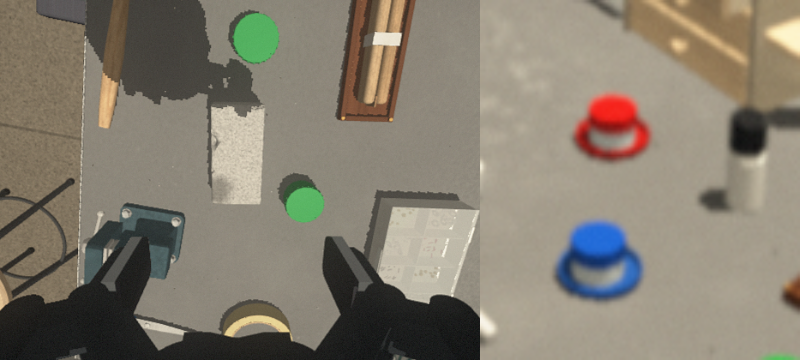

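Both tins stand flat in their dishes and the bottle is untouched. The brick is bare at (276,175), size 58×117 mm; grasp it slightly toward +y, with a reduced opening to clear the green tin.

Emit:
move_arm([
  [0.68,-1,5,-50,0,0,-0.012],
  [0.68,-1,5,-105,0,0,-0.012],
  [0.68,-1,5,-150,0,0,-0.012],
  [0.68,-1,5,-180,0,0,-0.012],
  [0.68,-1,5,-194,0,0,-0.012],
  [0.68,-1,5,-194,0,0,-0.012],
  [0,-1,5,-194,0,0,-0.012],
  [-0.5,-1,5,-194,0,0,-0.012],
  [-1,-1,5,-194,0,0,-0.012],
  [-1,-1,5,-194,0,0,-0.012],
], force=40)

```text
clock: 25.8
ee_pos: [0.4862, -0.3316, 0.0061]
ee_rot: [3.14, 0.001, 1.748]
contact_force: [-1.8, 0.7, 6.6]
finger_gap: 0.657
grip_force: 41.2
```

Emit:
move_arm([
  [-1,0,0,20,0,0,0],
  [-1,0,0,60,0,0,0],
  [-1,-2,35,100,0,0,0],
  [-1,-5,85,115,0,0,-0.02],
  [-1,-8,140,115,0,0,-0.04],
  [-1,-12,195,115,0,0,-0.06],
  [-1,-16,250,115,0,0,-0.08],
  [-1,-20,305,115,0,0,-0.1],
  [-1,-24,360,115,0,0,-0.12],
  [-1,-28,415,115,0,0,-0.14],
])

```text
clock: 27.05
ee_pos: [0.4575, 0.0856, 0.121]
ee_rot: [3.14, -0.002, 1.607]
contact_force: [1.1, -0.2, -1.3]
finger_gap: 0.653
grip_force: 43.2
```

Emit:
move_arm([
  [-1,-4,55,0,0,0,-0.02],
  [-1,-8,110,0,0,0,-0.037],
  [-1,-12,165,0,0,0,-0.037],
  [-1,-15,215,0,0,0,-0.037],
  [-1,-17,250,0,0,0,-0.037],
  [-1,-17,275,-10,0,0,-0.037],
  [-1,-17,275,-45,0,0,-0.037],
  [-1,-17,275,-75,0,0,-0.037],
  [-1,-17,275,-75,0,0,-0.037],
])

```text
clock: 28.18
ee_pos: [0.4401, 0.3582, 0.0446]
ee_rot: [-3.14, 0.001, 1.571]
contact_force: [-0.3, 0.1, -0.7]
finger_gap: 0.658
grip_force: 43.3
```

Run:
```python
from h import *
o=bot.get_obs(); print(o["ee_pos"],o["ee_rot"],o["contact_force"],o["finger_gap"])
c,im=look("w13",["fire_brick","steel_tray"],dict(fire_brick=.08))
cv2.imwrite("pics/w13b.png",np.hstack([cv2.resize(im,(480,360)),cv2.resize(bot.snapshot("scene")[140:250,125:235],(320,360))]))
```

```text
[0.44006349 0.35818122 0.0445991 ] [-3.14047334e+00  1.15829876e-03  1.57053603e+00] [-0.26154957  0.07329324 -0.68251716] 0.6575011062441087
fire_brick 0.94 [274. 263.] [440.  357.4  57.  116.6  89.7]
steel_tray 0.57 [277. 138.] [442.  413.5  35.1  86.8  -2.9]
```

View pics/w13b.png

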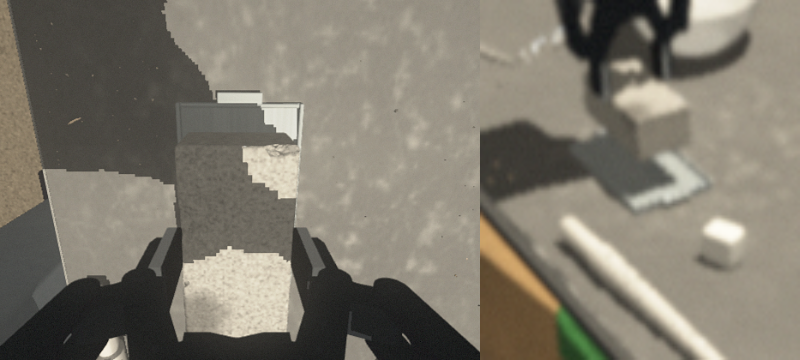

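Brick is over the steel tray, edges parallel. Shift by 2 mm/-3 mm, lower and release.

Emit:
move_arm([
  [-1,2,-3,-12,0,0,0],
  [-1,2,-3,-24,0,0,0],
  [-1,2,-3,-32,0,0,0],
  [-1,2,-3,-35,0,0,0],
  [-1,2,-3,-36,0,0,0],
  [-1,2,-3,-36,0,0,0],
  [0.5,2,-3,-36,0,0,0],
  [0.5,2,-3,-36,0,0,0],
  [0.6,2,-3,-10,0,0,0],
  [0.6,2,-3,40,0,0,0],
])

```text
clock: 29.62
ee_pos: [0.4419, 0.3549, 0.0842]
ee_rot: [-3.14, 0.003, 1.571]
contact_force: [1.6, 0.7, 0.9]
finger_gap: 0.798
grip_force: 0.0
```

Emit:
move_arm([
  [0.6,0,-40,50,0,0,0],
  [0.6,0,-80,100,0,0,0],
  [0.6,0,-110,150,0,0,0],
  [0.6,0,-110,180,0,0,0],
  [0.6,0,-110,180,0,0,0],
  [0.6,0,-110,180,0,0,0],
])

```text
clock: 30.38
ee_pos: [0.4421, 0.2459, 0.2638]
ee_rot: [-3.141, 0.0, 1.571]
contact_force: [-0.3, -0.6, -0.6]
finger_gap: 0.797
grip_force: 0.0
```

Run:
```python
from h import *
o=bot.get_obs(); print(o["ee_pos"],o["contact_force"],o["clock"])
c,im=look("w14",["fire_brick","steel_tray","red_tin","red_dish","blue_tin","blue_dish"],dict(fire_brick=.043,red_tin=.033,blue_tin=.033))
s=cv2.resize(bot.snapshot("scene")[130:310,110:430],(400,225)); t=cv2.resize(bot.snapshot("top")[140:280,140:460],(400,175))
cv2.imwrite("pics/w14b.png",np.hstack([cv2.resize(im,(400,400)),np.vstack([s,t])]))
```

```text
[0.4421147  0.24585254 0.26382537] [-0.32794353 -0.57432779 -0.61978749] 30.375
steel_tray 0.57 [249.  65.] [441.7 347.   88.9 147.9  89.8]
red_tin 0.96 [398. 230.] [591.2 168.4  46.   59.2 -43.2]
red_dish 0.64 [386. 209.] [593.6 168.6  64.5  72.   38.3]
blue_tin 0.56 [291. 336.] [464.3  11.9  46.8  63.6 -90. ]
blue_dish 0.94 [294. 316.] [465.4   8.7  64.5  72.3   0. ]
```

View pics/w14b.png

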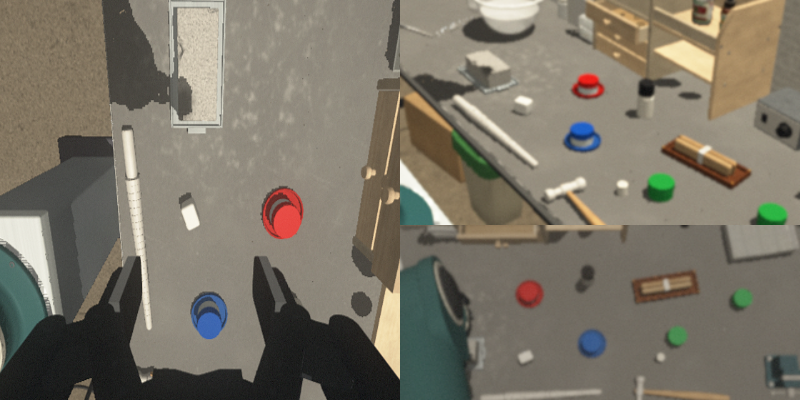

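All four things lie in their holders, the bottle and the green tins stand where they were, and the gripper is clear.

```bash
python3 -c "
from cell import bot
print(bot.hand_in())"
```

```text
the job is handed in; nothing more can be done
None
```

I handed the job in at about 30 s. In the last pictures the clamp is in the wooden tray, the red and blue tins stand upright in their dishes, the brick is in the steel tray, and the bottle is where it was; the first grasp missed the clamp without touching it, and the second held.

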